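Pin the vial carousel to its drive

ROBOT

A 6-joint arm with a two-finger parallel gripper is mounted at the origin on a cart in front of the work surface, level with it; the furniture and walls round the work are solid. World frame = base frame: x ahead of the robot, y to its left, z up, the work surface at z = 0. Lengths are in m, angles in rad, forces in N, time in s.
With the tool pointing down it reaches from about 0.275 to 0.75 m from the base axis. Payload 10.2 kg.
Tool frame: the origin (TCP) lies at the centre of the arm's flange, where the gripper is bolted on; the fingertips stand 166 mm ahead of it and the grasp point (between the pads) lies 147 mm ahead of it (ctrl.tip_extent is the distance from the TCP to the fingertips, in m); z points along the fingers, y is the line along which they close (so a half turn about z gives the same grasp; the last joint's range is limited). The gripper opens to 88 mm and grips with 3 to 60 N. Pads are 18 mm wide; open, the fingers measure 123 mm over their backs; the gripper's body (75 mm by 187 mm) begins 45 mm behind the grasp point.
Start: joints at [-1.478, 0.313, 1.498, -0, 1.331, -0.223], TCP at [0.163, -0.499, 0.405] pointing down, gripper open.
Joint ranges: [-2.94, 2.94], [-0.97, 2.17], [0.19, 2.56], [-1.23, 4.37], [0.02, 3.11], [-2.88, 2.88]. Speed limits (rad/s): [2.39, 2.39, 3.01, 3.14, 3.14, 3.14].

INTERFACE

Orientations are given as a unit quaternion [x, y, z, w].
In Python, from plant import telemetry, optics, close_job, ctrl gives the robot as it stands.
- The arm moves only by the tool apply_moves, never from a script. Its argument "deltas" is text: rows parted by semicolons, each of 6 numbers parted by spaces: the shift along the tool's x, y, z in mm, then the turn, a rotation vector about the tool's x, y, z in rad. In form: dx dy dz wx wy wz; .... A call has 1 to 20 rows; each row shifts and turns the commanded pose from where the row before left it, along the tool's axes as they then stand; what a row does not reach is not made up. A row lasts 1/12 s, in which the tool goes at most 41.7 mm and 7.16 degrees, less where a joint would pass 70% of its speed; a pose out of reach is approached as far as the arm can. A call with a gripper value outside its range is refused whole. "gripper" is the finger opening in mm, from 0 to 88.1, set as the call begins (left out, the last holds). The fingers move at their own pace and stop on an object; the grip force is fixed at half the most. Time passes only in rows, so rows that do not move let the fingers close. It gives the time, the measured TCP pose, the force, the opening and the grip force at its end, in the units of the state.
- telemetry.state(): the state, without advancing time (a new reading comes with each control period).
- optics.capture(name): name is "side" or "top"; returns a dict with "color" (480x640x3 uint8, blue, green, red), "z_map" (480x640 float32, m along the optical axis (not along the pixel's ray), 0 where there is no reading), "fovy" (degrees; the focal length in pixels is half the picture's height over the tangent of half this angle, whatever the lens; pixels are square), "cx", "cy" (the principal point, pixels), "camera_from_world" (4x4, takes a point from world to camera coordinates). Camera axes: x right, y up, looking along -z (the intrinsics and any distortion apply to the point x, -y, -z); pixel columns grow to the right and rows downward; lengths in m; the calibration is good to about 2 mm. A picture is of the moment at which its call begins.
- close_job(): hands the job in; it is judged then, once.
The state is a dict: "clock": time; "qpos": joint angles; "joint_vel": joint speeds; "joint_efforts": joint torques, N m; "eef_pos": TCP position; "ee_rot": TCP orientation; "force": force on the tool from outside, world axes, zero at the start; "torque": the same for the moment, N m; "finger_gap": finger opening in m; "gripper_force": force on a finger pad.
Only numpy, scipy, OpenCV 4.12 (cv2) and the standard library are available. Lean on these libraries where they do the work, as an engineer would, in place of code of your own. Each camera call takes 0.05 s, during which the arm holds its last target. There are 200 camera calls.

TASK

The vial carousel sits loose on the autosampler. Take the tall round-headed index pin from the pin block, stand it in the carousel's steel index bushing and turn the carousel until the pin finds one of the hidden holes in the drive plate underneath, then push it fully home so its head sits flush on the bushing, and let go. Feel your way: the pin must never bear on the autosampler with more than 25 N, and leave the blanking plug in the block and the other things on the desk where they are.

Things in the scene. Friction and masses are not known exactly. Their poses are not given: they have to be found in the camera images.
- autosampler: White housing 196x190x40 mm fixed on the desk, column 46x94x123 mm at its back (+x); grey vial carousel (disc 200 mm wide) on top. Under the disc a motor-held drive plate, which does not turn by hand, has eight holes 11 mm wide, 16 mm deep, 45 degrees apart, on the bushing's radius, at a hidden angle that this body's yaw does not tell. Origin: underside, on the spindle axis.
- carousel_centre (a point): On the carousel's vertical spindle axis, 78 mm over the desk, level with the bushing's mouth. The hub there is 48 mm wide and ends 98 mm over the desk; the rim's vials end 100 mm over it, none near the bushing. The carousel turns freely on this axis either way (about 0.05 N m of friction) and stays where it is left.
- index_hole (a point): Mouth of the carousel's steel index bushing, 45 mm from the spindle axis, 78 mm over the desk: the only hole inside the ring of vial pockets; 23 mm flange, 2 mm proud; hole 10 mm wide, 20 mm deep, ending 2 mm above the drive plate. A spring ball in its wall grips the shank: sliding the pin takes 1 to 6 N and it does not drop by itself. At the start no plate hole is below it.
- index_pin: Loose steel index pin, upright in an end hole of the pin block. Knurled round head 18 mm in diameter and 40 mm tall, shank 8 mm in diameter and 35 mm long with a 5 mm tapered nose, about 60 g. Origin on the axis at the underside of the head (the shoulder that rests on the block or, fully home, on the bushing); z runs up through the head. Grip the upper half of the head.
- pin_tip (a point): Tip of the index pin's nose, 35 mm below the underside of its head. In the bushing it strikes the drive plate 22 mm below the mouth (head 13 mm proud) until the carousel has been turned, at most 36 degrees either way, over a plate hole; fully home it is 35 mm below the mouth.
- pin_block: Fixed aluminium block 44x150x42 mm on a black foot 50x156 mm, long side along its y, with three holes 9.5 mm wide and 38 mm deep at y = -50, 0 and +50 mm; the middle one is empty. Origin under its centre, top 42 mm over the desk.
- plug: Blanking plug with a low mushroom head, 26 mm wide and 14 mm tall, in the other end hole of the pin block; stays there. Origin at the underside of its head.
- tape: Roll of tape lying on the desk, 93 mm wide, 48 mm tall, origin under its centre. Stays.
- stapler: Black stapler on the desk, 34x145x42 mm, origin under its centre. Stays.
- dish: Shallow round metal dish on the desk, 90 mm wide, 14 mm tall, with a small metal cone in it, origin under its centre. Stays.
- cone_a: Small metal sampler cone on the desk, 33 mm wide, 15 mm tall, origin under its centre. Stays.
- tweezers: Steel tweezers lying on the desk, 12x122x10 mm, origin under the middle. Stays.
- marker: Red and white marker pen lying on the desk, 17x135x16 mm, origin under the middle. Stays.

How it is judged:
By the outcome, as a careful person would: the job done as asked, in the order asked, and still so for the second after the job is handed in, with the robot touching nothing.
It also fails if it takes over 58 s, if anything falls off the work surface, if the arm or the gripper's body presses on something with over 40 N, if the wrist force passes 120 N, or if a joint passes its speed limit or range.

## Working session

There is one attempt and no reset: what is moved stays moved. The work goes in short steps, Python scripts to look and compute and a tool call to move; the robot and the scene stay as the last step left them, time stands still between calls to the robot, and variables do not carry over. Pictures are saved under pics/ and viewed, at most 10 in all, crops included, and the job is handed in when it is done.

Besides the shell and the picture viewer there is one more tool, called after "Call:" by a JSON object that holds its "fn" and its "kwargs", one argument or row to a line. apply_moves: Moves the arm, as the interface text tells. Its arguments: {"type":"object","properties":{"deltas":{"type":"string"},"gripper":{"type":"number"}},"required":["deltas"]}

```bash
mkdir -p pics; cat > h.py <<'E'
import numpy as np, cv2
from plant import telemetry, optics, close_job, ctrl
def cap(n):
    c=optics.capture(n); c['f']=240/np.tan(np.radians(c['fovy'])/2); return c
def ray(c,u,v):
    T=np.linalg.inv(c['camera_from_world']); d=T[:3,:3]@np.array([(u-c['cx'])/c['f'],-(v-c['cy'])/c['f'],-1.]); return T[:3,3],d
def onz(c,u,v,z):
    o,d=ray(c,u,v); return o+d*(z-o[2])/d[2]
def dep(c,u,v):
    o,d=ray(c,u,v); return o+d*c['z_map'][int(v),int(u)]
def px(c,p):
    q=c['camera_from_world']@np.append(p,1); return np.array([c['cx']-c['f']*q[0]/q[2],c['cy']+c['f']*q[1]/q[2]])
E
python3 - <<'E'
from h import *
for n in ['top','side']:
    c=cap(n); cv2.imwrite(f'pics/{n}0.png',c['color']); print({k:c[k] for k in c if k not in('color','z_map')}); np.savez(f'{n}0.npz',**{k:v for k,v in c.items()})
print(telemetry.state())
E
```

```text
{'fovy': 44.33749153563796, 'cx': 310.64407613188354, 'cy': 238.15102682055826, 'camera_from_world': array([[-0.02686848, -0.99941212, -0.02129568,  0.14040071],
       [ 0.9971046 , -0.02831029,  0.07057585, -0.52319371],
       [-0.07113725, -0.01933775,  0.99727907, -1.35843515],
       [ 0.        ,  0.        ,  0.        ,  1.        ]]), 'f': np.float64(589.0202970216943)}
{'fovy': 57.27833568312401, 'cx': 314.33704020044127, 'cy': 230.5536045610112, 'camera_from_world': array([[ 0.9952326 ,  0.09751146, -0.00189602, -0.55893813],
       [-0.07066789,  0.73438432,  0.67504497, -0.09360477],
       [ 0.06721703, -0.67169277,  0.73777415, -1.03602199],
       [ 0.        ,  0.        ,  0.        ,  1.        ]]), 'f': np.float64(439.4760466356775)}
{'clock': 0.1, 'qpos': array([-1.47838514e+00,  3.13372628e-01,  1.49831752e+00,  1.00185154e-05,
        1.33096199e+00, -2.23404755e-01]), 'joint_vel': array([-0.00192616, -0.00110044, -0.00200263, -0.00062634, -0.00071376,
       -0.00152679]), 'joint_efforts': array([ 2.04065116e-03, -4.02815080e+01, -2.52643704e+01,  6.95630349e-02,
        3.42577288e-02, -5.52998040e-05]), 'eef_pos': array([ 0.16304535, -0.49901385,  0.40424556]), 'ee_rot': array([ 9.87558470e-01,  1.57251351e-01,  3.95263447e-05, -5.28286690e-04]), 'force': array([-0.12699328, -0.2437671 , -0.46686886]), 'torque': array([ 0.0429762 , -0.04814459, -0.04812161]), 'gripper_force': 0.0, 'finger_gap': 0.08818137950050584}
```

View pics/top0.png

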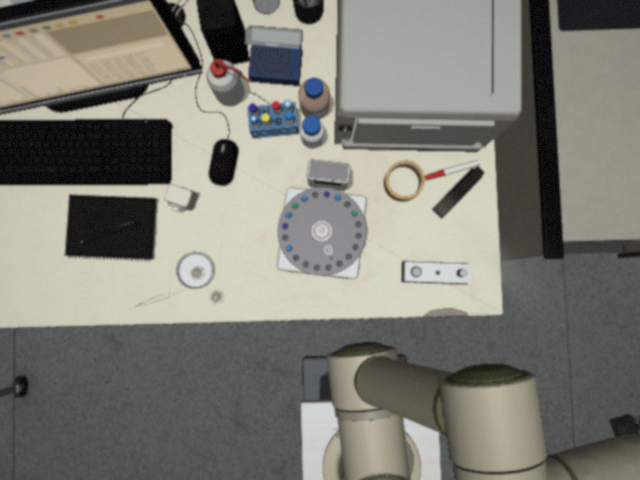

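View pics/side0.png

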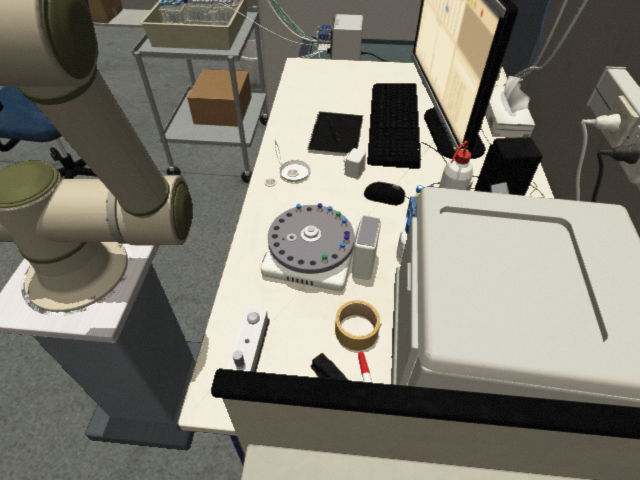

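```bash
python3 - <<'E'
from h import *
t=np.load('top0.npz');s=np.load('side0.npz')
a=cv2.resize(t['color'][180:290,270:480],None,fx=3.6,fy=3.6,interpolation=2)[:, :756]
b=cv2.resize(s['color'][195:285,255:385],None,fx=2.2,fy=2.2,interpolation=2)
d=cv2.resize(s['color'][300:380,215:285],None,fx=2.5,fy=2.5,interpolation=2)
im=np.zeros((600,760,3),np.uint8); im[:a.shape[0],:a.shape[1]]=a; im[400:400+b.shape[0],:b.shape[1]]=b[:200]; im[400:600,400:400+d.shape[1]]=d[:200]
cv2.imwrite('pics/z.png',im)
for u,v in [(417,272),(438,272),(462,272),(328,251),(322,231),(410,265)]: print('t',u,v,dep(t,u,v).round(4))
for u,v in [(239,355),(253,317),(240,363),(292,238),(311,232)]: print('s',u,v,dep(s,u,v).round(4))
E
```

```text
t 417 272 [ 0.4407 -0.1124  0.0605]
t 438 272 [ 0.4398 -0.1666  0.0244]
t 462 272 [ 0.4378 -0.2079  0.0837]
t 328 251 [0.494  0.0865 0.0536]
t 322 231 [0.5369 0.0989 0.0917]
t 410 265 [ 0.4573 -0.0996  0.0449]
s 239 355 [ 0.4445 -0.2139  0.0812]
s 253 317 [ 0.4494 -0.1186  0.0571]
s 240 363 [ 0.4459 -0.2215  0.0651]
s 292 238 [0.5012 0.0903 0.0675]
s 311 232 [0.5454 0.0904 0.0926]
```

View pics/z.png

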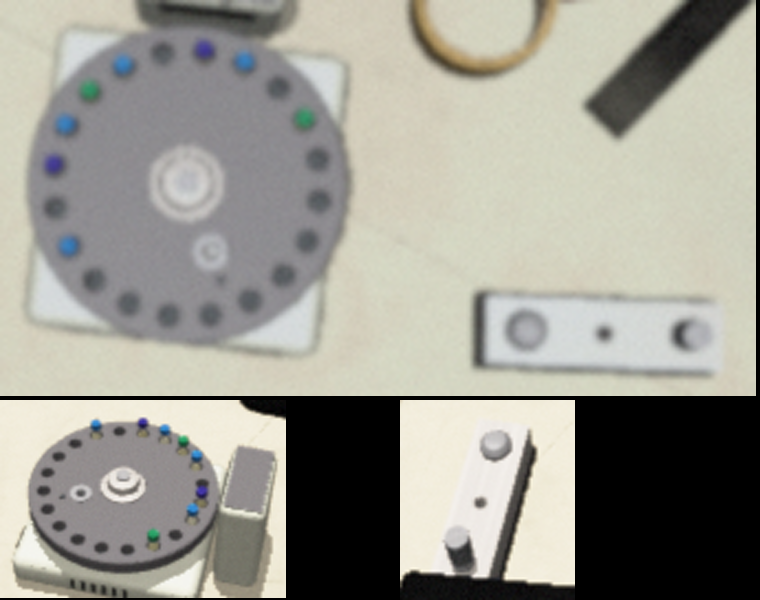

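```bash
cat > m.py <<'E'
from h import *
from scipy.ndimage import gaussian_filter
t=np.load('top0.npz');s=np.load('side0.npz')
def tri(p,q):
    o1,d1=ray(t,*p);o2,d2=ray(s,*q); A=np.stack([d1,-d2],1); k=np.linalg.lstsq(A,o2-o1,rcond=None)[0]
    a=o1+d1*k[0];b=o2+d2*k[1]; return ((a+b)/2).round(4), (a-b).round(4)
P={'pintop':((463.6,272.8),(237.8,354.8),.082),'plug':((416.1,271.4),(253,317.5),.056),'mid':((437.8,272.5),(247,341),.042),
'bush':((328.3,250),(291.8,236.8),.078),'hub':((321.9,230.6),(310.9,228.6),.098)}
for k,(a,b,z) in P.items(): print(k,onz(t,*a,z).round(4),onz(s,*b,z).round(4),tri(a,b))
E
python3 m.py; ls
```

```text
pintop [ 0.436  -0.2117  0.082 ] [ 0.4424 -0.2141  0.082 ] (array([ 0.4385, -0.2121,  0.0764]), array([-0.005 , -0.0017,  0.0004]))
plug [ 0.4422 -0.1112  0.056 ] [ 0.4493 -0.1191  0.056 ] (array([ 0.4445, -0.1124,  0.0437]), array([-0.0043, -0.0013,  0.0002]))
mid [ 0.4385 -0.1626  0.042 ] [ 0.4447 -0.1643  0.042 ] (array([ 0.4411, -0.1627,  0.0374]), array([-0.0051, -0.0016,  0.0003]))
bush [0.4951 0.086  0.078 ] [0.5019 0.0847 0.078 ] (array([0.4983, 0.0867, 0.0747]), array([-0.0061, -0.0014, -0.0003]))
hub [0.5373 0.0991 0.098 ] [0.5446 0.0958 0.098 ] (array([0.5409, 0.0997, 0.0927]), array([-0.0063, -0.0013, -0.0005]))
h.py
m.py
pics
side0.npz
top0.npz
```

```bash
cat >> h.py <<'E'
from scipy.spatial.transform import Rotation as R
def to(p):
    s=telemetry.state(); return (R.from_quat(s['ee_rot']).inv().apply(np.array(p)-s['eef_pos'])*1000).round(1)
E
python3 - <<'E'
from h import *
print(to([.4395,-.2125,.29]), R.from_quat(telemetry.state()['ee_rot']).as_matrix().round(4))
b=np.array([.4985,.0855]);h=np.array([.541,.0975]);d=h-b;print(np.linalg.norm(d),np.arctan2(d[1],d[0]))
E
```

```text
[ 351.7 -186.4  114.5] [[ 9.505e-01  3.106e-01 -1.000e-04]
 [ 3.106e-01 -9.505e-01  1.100e-03]
 [ 2.000e-04 -1.000e-03 -1.000e+00]]
0.04416163493350312 0.27518924912917103
```

Call:
{"fn": "apply_moves", "kwargs": {
  "deltas": "15 -8 0; 25 -13 0; 25 -13 0",
  "gripper": 50
}}

```text
invalid input at $.deltas[0]: expected 6 numbers
```

Call:
{"fn": "apply_moves", "kwargs": {
  "deltas": "15 -8 0 0 0 0; 28 -15 5 0 0 0; 28 -15 10 0 0 0; 28 -15 10 0 0 0; 28 -15 10 0 0 0; 28 -15 10 0 0 0; 28 -15 10 0 0 0; 28 -15 10 0 0 0; 28 -15 10 0 0 0; 28 -15 10 0 0 0; 28 -15 10 0 0 0; 28 -15 10 0 0 0; 28 -13 7 0 0 0; 0 0 0 0 0 0; 0 0 0 0 0 0",
  "gripper": 50
}}

```text
clock: 1.35
eef_pos: [0.4394, -0.2123, 0.2922]
ee_rot: [0.987, 0.159, -0.001, -0.0]
force: [-0.4, 0.0, 0.4]
finger_gap: 0.0504
gripper_force: 0.0
```

```bash
python3 - <<'E'
from h import *
s=telemetry.state();print(s['clock'],s['eef_pos'],s['force'],s['finger_gap'],to([.4395,-.2125,.29]))
ims=[]
for n in ['side','top']:
    c=cap(n); np.savez(f'{n}1.npz',**c)
    g=px(c,s['eef_pos']+[0,0,-.147]); print(n,g)
    ims.append(cv2.resize(c['color'][270:400,170:300] if n=='side' else c['color'][200:330,400:530],None,fx=3,fy=3,interpolation=2))
cv2.imwrite('pics/a1.png',np.hstack(ims))
E
```

```text
1.35 [ 0.43938621 -0.21233815  0.29215094] [-0.37911546  0.01327464  0.43104797] 0.05035481000147997 [0.1 0.2 2.2]
side [231.51001884 336.59935193]
top [470.95804845 270.82178336]
```

View pics/a1.png

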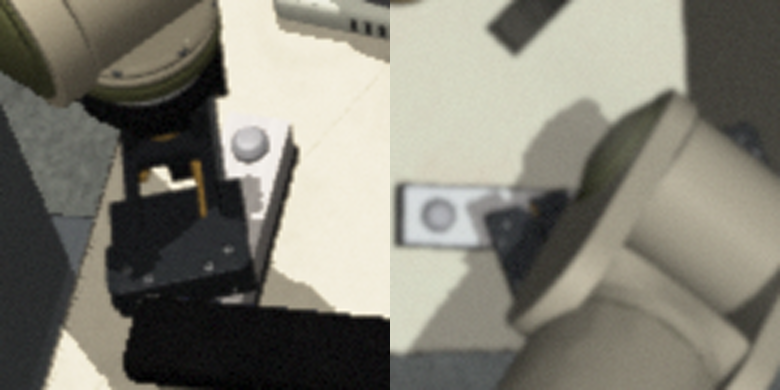

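Call:
{"fn": "apply_moves", "kwargs": {
  "deltas": "0 0 8 0 0 0; 0 0 15 0 0 0; 0 0 15 0 0 0; 0 0 15 0 0 0; 0 0 12 0 0 0; 0 0 8 0 0 0; 0 0 0 0 0 0"
}}

```text
clock: 2.03
eef_pos: [0.4382, -0.2136, 0.2183]
ee_rot: [0.988, 0.157, -0.001, -0.001]
force: [-0.9, -0.3, 0.3]
finger_gap: 0.0497
gripper_force: 0.0
```

```bash
python3 - <<'E'
from h import *
s=telemetry.state()
ims=[]
for n in ['side','top']:
    c=cap(n)
    ims.append(cv2.resize(c['color'][290:390,190:290] if n=='side' else c['color'][220:320,410:510],None,fx=3.8,fy=3.8,interpolation=2))
cv2.imwrite('pics/a2.png',np.hstack(ims))
E
```

```text
(no output)
```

View pics/a2.png

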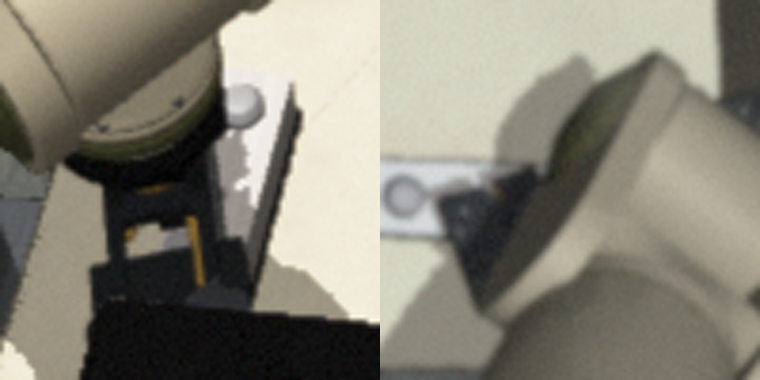

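Call:
{"fn": "apply_moves", "kwargs": {
  "deltas": "0 0 0 0 0 0; 0 0 0 0 0 0; 0 0 0 0 0 0; 0 0 0 0 0 0",
  "gripper": 25
}}

```text
clock: 2.47
eef_pos: [0.439, -0.2133, 0.2201]
ee_rot: [0.988, 0.157, 0.0, 0.0]
force: [-0.2, 0.4, -0.2]
finger_gap: 0.0263
gripper_force: 0.0
```

Call:
{"fn": "apply_moves", "kwargs": {
  "deltas": "0 0 0 0 0 0; 0 0 0 0 0 0; 0 0 0 0 0 0; 0 0 0 0 0 0",
  "gripper": 10
}}

```text
clock: 2.8
eef_pos: [0.439, -0.2132, 0.2199]
ee_rot: [0.988, 0.157, 0.0, 0.0]
force: [-0.9, 0.7, 1.8]
finger_gap: 0.0173
gripper_force: 30.0
```

Call:
{"fn": "apply_moves", "kwargs": {
  "deltas": "0 0 -4 0 0 0; 0 0 -10 0 0 0; 0 0 -15 0 0 0; 0 0 -15 0 0 0; 0 0 -15 0 0 0; 0 0 -15 0 0 0; 0 0 -15 0 0 0; 0 0 -14 0 0 0; 0 0 -10 0 0 0; 0 0 0 0 0 0; 0 0 0 0 0 0"
}}

```text
clock: 3.72
eef_pos: [0.4388, -0.2132, 0.3329]
ee_rot: [0.988, 0.157, 0.0, 0.0]
force: [-0.4, -0.5, -0.8]
finger_gap: 0.0172
gripper_force: 30.0
```

```bash
python3 - <<'E'
from h import *
s=telemetry.state();print(s['force'],s['finger_gap'],s['gripper_force'],to([.4983,.0848,.333]))
E
```

```text
[-0.42380292 -0.46019189 -0.81956997] 0.017183716532893398 29.998613744974136 [ 1.491e+02 -2.647e+02 -2.000e-01]
```

Call:
{"fn": "apply_moves", "kwargs": {
  "deltas": "5 -9 0 0 0 0; 12 -21 0 0 0 0; 12 -21 0 0 0 0; 12 -21 0 0 0 0; 12 -21 0 0 0 0; 12 -21 0 0 0 0; 12 -21 0 0 0 0; 12 -21 0 0 0 0; 12 -21 0 0 0 0; 12 -21 0 0 0 0; 12 -21 0 0 0 0; 12 -21 0 0 0 0; 12 -21 0 0 0 0; 6 -10 7 0 0 0; 4 -6.7 10 0 0 0; 0 -7 10 0 0 0; 0 0 4 0 0 0; 0 0 0 0 0 0; 0 0 0 0 0 0"
}}

```text
clock: 5.3
eef_pos: [0.5016, 0.106, 0.3014]
ee_rot: [0.988, 0.157, -0.0, 0.0]
force: [0.6, -0.4, 0.2]
finger_gap: 0.0172
gripper_force: 30.0
```

```bash
python3 - <<'E'
from h import *
s=telemetry.state();print(to([.4983,.0848,.302]))
ims=[]
for n in ['side','top']:
    c=cap(n); np.savez(f'{n}2.npz',**c)
    ims.append(cv2.resize(c['color'][190:280,255:355] if n=='side' else c['color'][205:295,270:370],None,fx=4,fy=4,interpolation=2))
cv2.imwrite('pics/a3.png',np.hstack(ims))
E
```

```text
[-9.7 19.2 -0.6]
```

View pics/a3.png

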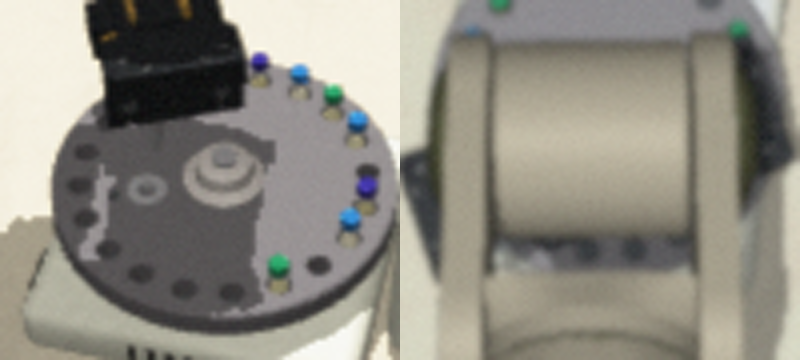

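Call:
{"fn": "apply_moves", "kwargs": {
  "deltas": "-4 8 0 0 0 0; -5.7 11.2 0 0 0 0; 0 0 0 0 0 0; 0 0 0 0 0 0"
}}

```text
clock: 5.73
eef_pos: [0.4984, 0.0848, 0.302]
ee_rot: [0.988, 0.156, 0.0, 0.0]
force: [0.7, -0.0, -1.2]
finger_gap: 0.017
gripper_force: 30.0
```

```bash
python3 - <<'E'
from h import *
s=telemetry.state();print(s['eef_pos'],to([.4983,.0848,.302]))
c=cap('side'); np.savez('side3.npz',**c)
p=s['eef_pos']
for z in (.09,.078): print(z,px(c,[p[0],p[1],z]), px(c,[.5019,.0847,z]))
im=c['color'][205:265,260:330]
im=cv2.convertScaleAbs(im,alpha=1.8,beta=10)
cv2.imwrite('pics/a4.png',cv2.resize(im,None,fx=10,fy=10,interpolation=2))
E
```

```text
[0.49840691 0.08477001 0.30204373] [-0.1 -0.1  0. ]
0.09 [290.08017898 233.1284861 ] [291.60919414 233.26125132]
0.078 [290.30450183 236.65892728] [291.82006534 236.79151234]
```

View pics/a4.png

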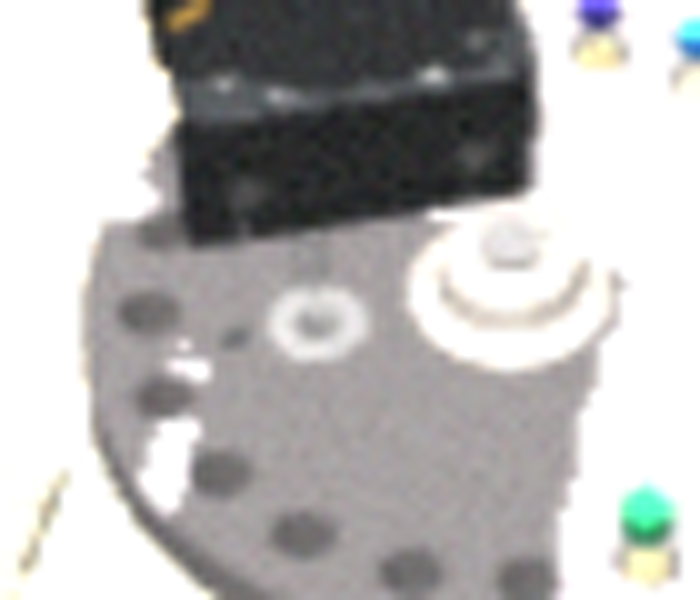

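Call:
{"fn": "apply_moves", "kwargs": {
  "deltas": "0 0 4 0 0 0; 0 0 4 0 0 0; 0 0 3 0 0 0; 0 0 2 0 0 0; 0 0 0 0 0 0"
}}

```text
clock: 6.2
eef_pos: [0.4983, 0.0857, 0.2881]
ee_rot: [0.988, 0.157, -0.001, -0.0]
force: [-0.2, -0.2, -1.0]
finger_gap: 0.0167
gripper_force: 30.0
```

Call:
{"fn": "apply_moves", "kwargs": {
  "deltas": "0 0 1 0 0 0; 0 0 1 0 0 0; 0 0 1 0 0 0; 0 0 0 0 0 0"
}}

```text
clock: 6.53
eef_pos: [0.4984, 0.0855, 0.2856]
ee_rot: [0.988, 0.157, -0.0, -0.0]
force: [-0.5, -0.5, -0.2]
finger_gap: 0.017
gripper_force: 30.0
```

Call:
{"fn": "apply_moves", "kwargs": {
  "deltas": "0 0 1 0 0 0; 0 0 1 0 0 0; 0 0 1 0 0 0; 0 0 1 0 0 0; 0 0 0 0 0 0"
}}

```text
clock: 6.95
eef_pos: [0.4984, 0.0855, 0.2816]
ee_rot: [0.988, 0.157, -0.0, -0.0]
force: [-0.4, 0.9, -0.5]
finger_gap: 0.0167
gripper_force: 30.0
```

Call:
{"fn": "apply_moves", "kwargs": {
  "deltas": "0 0 1 0 0 0; 0 0 1 0 0 0; 0 0 1 0 0 0; 0 0 1 0 0 0; 0 0 0 0 0 0"
}}

```text
clock: 7.37
eef_pos: [0.4985, 0.0855, 0.2776]
ee_rot: [0.988, 0.157, 0.0, 0.0]
force: [1.6, 0.7, -0.6]
finger_gap: 0.0167
gripper_force: 30.0
```

Call:
{"fn": "apply_moves", "kwargs": {
  "deltas": "0 0 1 0 0 0; 0 0 1 0 0 0; 0 0 1 0 0 0; 0 0 1 0 0 0; 0 0 1 0 0 0; 0 0 0 0 0 0"
}}

```text
clock: 7.87
eef_pos: [0.4983, 0.0855, 0.2724]
ee_rot: [0.988, 0.157, -0.0, -0.0]
force: [2.5, 0.2, -2.0]
finger_gap: 0.0169
gripper_force: 30.0
```

Call:
{"fn": "apply_moves", "kwargs": {
  "deltas": "0 0 0.7 0 0 0; 0 0 0.7 0 0 0; 0 0 0 0 0 0"
}}

```text
clock: 8.12
eef_pos: [0.4984, 0.0855, 0.2712]
ee_rot: [0.988, 0.157, -0.0, -0.0]
force: [2.3, 0.9, -0.2]
finger_gap: 0.0171
gripper_force: 30.0
```

Call:
{"fn": "apply_moves", "kwargs": {
  "deltas": "0 0 0.7 0 0 0; 0 0 0.7 0 0 0; 0 0 0 0 0 0"
}}

```text
clock: 8.37
eef_pos: [0.4983, 0.0855, 0.2698]
ee_rot: [0.988, 0.157, -0.0, -0.0]
force: [2.4, 0.9, -0.2]
finger_gap: 0.0174
gripper_force: 30.0
```

Call:
{"fn": "apply_moves", "kwargs": {
  "deltas": "0 0 0.5 0 0 0; 0 0 0 0 0 0"
}}

```text
clock: 8.53
eef_pos: [0.4984, 0.0855, 0.2693]
ee_rot: [0.988, 0.157, -0.0, -0.0]
force: [1.6, 0.3, -0.7]
finger_gap: 0.0173
gripper_force: 30.0
```

Call:
{"fn": "apply_moves", "kwargs": {
  "deltas": "0 0 0.4 0 0 0; 0 0 0 0 0 0"
}}

```text
clock: 8.7
eef_pos: [0.4983, 0.0855, 0.2689]
ee_rot: [0.988, 0.157, -0.0, -0.0]
force: [1.0, 0.6, -0.0]
finger_gap: 0.0172
gripper_force: 30.0
```

Call:
{"fn": "apply_moves", "kwargs": {
  "deltas": "0 0 0.3 0 0 0; 0 0 0 0 0 0"
}}

```text
clock: 8.87
eef_pos: [0.4984, 0.0855, 0.2688]
ee_rot: [0.988, 0.157, 0.0, -0.0]
force: [1.9, 1.1, 1.2]
finger_gap: 0.0167
gripper_force: 30.0
```

Call:
{"fn": "apply_moves", "kwargs": {
  "deltas": "0 0 0.3 0 0 0; 0 0 0 0 0 0"
}}

```text
clock: 9.03
eef_pos: [0.4985, 0.0855, 0.2687]
ee_rot: [0.988, 0.157, 0.0, 0.0]
force: [2.3, 0.8, 2.9]
finger_gap: 0.0173
gripper_force: 30.0
```

Call:
{"fn": "apply_moves", "kwargs": {
  "deltas": "0 0 0.3 0 0 0; 0 0 0 0 0 0"
}}

```text
clock: 9.2
eef_pos: [0.4985, 0.0855, 0.2685]
ee_rot: [0.988, 0.157, 0.0, 0.0]
force: [1.1, 0.9, 4.5]
finger_gap: 0.0167
gripper_force: 30.0
```

Call:
{"fn": "apply_moves", "kwargs": {
  "deltas": "0 0 0.3 0 0 0; 0 0 0 0 0 0"
}}

```text
clock: 9.37
eef_pos: [0.4986, 0.0855, 0.2684]
ee_rot: [0.988, 0.157, 0.001, 0.0]
force: [0.6, 0.9, 6.9]
finger_gap: 0.017
gripper_force: 30.0
```

Call:
{"fn": "apply_moves", "kwargs": {
  "deltas": "0.1 -1.57 0 0 0 0.035; 0 0 0 0 0 0"
}}

```text
clock: 9.53
eef_pos: [0.4983, 0.0868, 0.2684]
ee_rot: [0.99, 0.139, 0.001, 0.001]
force: [2.0, -3.0, 5.6]
finger_gap: 0.0169
gripper_force: 30.1
```

Call:
{"fn": "apply_moves", "kwargs": {
  "deltas": "0.1 -1.57 0 0 0 0.035; 0 0 0 0 0 0"
}}

```text
clock: 9.7
eef_pos: [0.4979, 0.0882, 0.2684]
ee_rot: [0.993, 0.122, 0.001, 0.001]
force: [1.8, -2.3, 6.5]
finger_gap: 0.0173
gripper_force: 30.1
```

Call:
{"fn": "apply_moves", "kwargs": {
  "deltas": "0.1 -1.57 0 0 0 0.035; 0 0 0 0 0 0"
}}

```text
clock: 9.87
eef_pos: [0.4976, 0.0898, 0.2684]
ee_rot: [0.995, 0.105, 0.001, 0.001]
force: [1.4, -2.0, 5.4]
finger_gap: 0.0171
gripper_force: 30.1
```

Call:
{"fn": "apply_moves", "kwargs": {
  "deltas": "0.1 -1.57 0 0 0 0.035; 0 0 0 0 0 0"
}}

```text
clock: 10.03
eef_pos: [0.4974, 0.0913, 0.2684]
ee_rot: [0.996, 0.087, 0.001, 0.001]
force: [0.3, -3.4, 5.5]
finger_gap: 0.0173
gripper_force: 30.1
```

Call:
{"fn": "apply_moves", "kwargs": {
  "deltas": "0.1 -1.57 0 0 0 0.035; 0 0 0 0 0 0"
}}

```text
clock: 10.2
eef_pos: [0.4972, 0.0929, 0.2684]
ee_rot: [0.998, 0.07, 0.001, 0.001]
force: [0.8, -3.7, 6.5]
finger_gap: 0.0171
gripper_force: 30.1
```

Call:
{"fn": "apply_moves", "kwargs": {
  "deltas": "0.1 -1.57 0 0 0 0.035; 0 0 0 0 0 0"
}}

```text
clock: 10.37
eef_pos: [0.4971, 0.0944, 0.2684]
ee_rot: [0.999, 0.052, 0.001, 0.001]
force: [1.3, -2.9, 6.0]
finger_gap: 0.0171
gripper_force: 30.1
```

Call:
{"fn": "apply_moves", "kwargs": {
  "deltas": "0.1 -1.57 0 0 0 0.035; 0 0 0 0 0 0"
}}

```text
clock: 10.53
eef_pos: [0.497, 0.096, 0.2684]
ee_rot: [0.999, 0.035, 0.001, 0.001]
force: [0.4, -3.3, 6.5]
finger_gap: 0.0172
gripper_force: 30.1
```

Call:
{"fn": "apply_moves", "kwargs": {
  "deltas": "0.1 -1.57 0 0 0 0.035; 0 0 0 0 0 0"
}}

```text
clock: 10.7
eef_pos: [0.497, 0.0976, 0.2684]
ee_rot: [1.0, 0.017, 0.0, 0.001]
force: [0.8, -2.8, 6.8]
finger_gap: 0.0169
gripper_force: 30.1
```

Call:
{"fn": "apply_moves", "kwargs": {
  "deltas": "0.1 -1.57 0 0 0 0.035; 0 0 0 0 0 0"
}}

```text
clock: 10.87
eef_pos: [0.497, 0.0991, 0.2684]
ee_rot: [1.0, -0.0, 0.0, 0.001]
force: [-0.0, -3.6, 6.7]
finger_gap: 0.017
gripper_force: 30.1
```

Call:
{"fn": "apply_moves", "kwargs": {
  "deltas": "0.1 -1.57 0 0 0 0.035; 0 0 0 0 0 0"
}}

```text
clock: 11.03
eef_pos: [0.4971, 0.1007, 0.2684]
ee_rot: [1.0, -0.018, 0.0, 0.001]
force: [0.3, -4.5, 6.7]
finger_gap: 0.0172
gripper_force: 30.1
```

Call:
{"fn": "apply_moves", "kwargs": {
  "deltas": "0.1 -1.57 0 0 0 0.035; 0 0 0 0 0 0"
}}

```text
clock: 11.2
eef_pos: [0.4972, 0.1023, 0.2684]
ee_rot: [0.999, -0.035, 0.0, 0.001]
force: [0.1, -3.4, 6.8]
finger_gap: 0.0167
gripper_force: 30.1
```

Call:
{"fn": "apply_moves", "kwargs": {
  "deltas": "0.1 -1.57 0 0 0 0.035; 0 0 0 0 0 0"
}}

```text
clock: 11.37
eef_pos: [0.4974, 0.1038, 0.2684]
ee_rot: [0.999, -0.053, 0.0, 0.001]
force: [-0.1, -3.0, 7.3]
finger_gap: 0.0173
gripper_force: 30.1
```

Call:
{"fn": "apply_moves", "kwargs": {
  "deltas": "0.1 -1.57 0 0 0 0.035; 0 0 0 0 0 0"
}}

```text
clock: 11.53
eef_pos: [0.4976, 0.1054, 0.2683]
ee_rot: [0.998, -0.07, 0.0, 0.001]
force: [0.5, -3.0, 5.0]
finger_gap: 0.0174
gripper_force: 30.0
```

Call:
{"fn": "apply_moves", "kwargs": {
  "deltas": "0.1 -1.57 0 0 0 0.035; 0 0 0 0 0 0"
}}

```text
clock: 11.7
eef_pos: [0.4978, 0.1072, 0.2678]
ee_rot: [0.996, -0.088, -0.0, 0.0]
force: [1.7, -0.8, 1.2]
finger_gap: 0.0169
gripper_force: 30.0
```

Call:
{"fn": "apply_moves", "kwargs": {
  "deltas": "0.1 -1.57 0 0 0 0.035; 0 0 0 0 0 0"
}}

```text
clock: 11.87
eef_pos: [0.4981, 0.1088, 0.2676]
ee_rot: [0.995, -0.105, -0.0, 0.0]
force: [2.0, 0.5, 1.2]
finger_gap: 0.0169
gripper_force: 30.0
```

Call:
{"fn": "apply_moves", "kwargs": {
  "deltas": "0.1 -1.57 0 0 0 0.035; 0 0 0 0 0 0"
}}

```text
clock: 12.03
eef_pos: [0.4986, 0.1103, 0.2676]
ee_rot: [0.993, -0.122, -0.0, 0.0]
force: [0.4, -1.0, -0.7]
finger_gap: 0.017
gripper_force: 30.0
```

Call:
{"fn": "apply_moves", "kwargs": {
  "deltas": "0 0 0.6 0 0 0; 0 0 0.6 0 0 0; 0 0 0 0 0 0"
}}

```text
clock: 12.28
eef_pos: [0.4986, 0.1103, 0.2664]
ee_rot: [0.993, -0.121, -0.0, 0.0]
force: [0.9, -1.0, 0.8]
finger_gap: 0.0171
gripper_force: 30.0
```

Call:
{"fn": "apply_moves", "kwargs": {
  "deltas": "0 0 0.5 0 0 0; 0 0 0.5 0 0 0; 0 0 0 0 0 0"
}}

```text
clock: 12.53
eef_pos: [0.4986, 0.1103, 0.2655]
ee_rot: [0.993, -0.122, -0.0, 0.0]
force: [0.1, -1.5, 0.2]
finger_gap: 0.017
gripper_force: 30.0
```

Going in cleanly. Shoulder contact is expected near TCP z 0.256.

Call:
{"fn": "apply_moves", "kwargs": {
  "deltas": "0 0 0.5 0 0 0; 0 0 0.5 0 0 0; 0 0 0.5 0 0 0; 0 0 0 0 0 0"
}}

```text
clock: 12.87
eef_pos: [0.4986, 0.1103, 0.264]
ee_rot: [0.993, -0.122, -0.0, 0.0]
force: [1.1, -1.6, 0.9]
finger_gap: 0.017
gripper_force: 30.0
```

Call:
{"fn": "apply_moves", "kwargs": {
  "deltas": "0 0 0.5 0 0 0; 0 0 0.5 0 0 0; 0 0 0.5 0 0 0; 0 0 0 0 0 0"
}}

```text
clock: 13.2
eef_pos: [0.4986, 0.1104, 0.2625]
ee_rot: [0.993, -0.122, -0.0, -0.0]
force: [0.8, -1.3, 0.2]
finger_gap: 0.0167
gripper_force: 30.0
```

Call:
{"fn": "apply_moves", "kwargs": {
  "deltas": "0 0 0.5 0 0 0; 0 0 0.5 0 0 0; 0 0 0.5 0 0 0; 0 0 0 0 0 0"
}}

```text
clock: 13.53
eef_pos: [0.4986, 0.1104, 0.261]
ee_rot: [0.993, -0.122, -0.0, -0.0]
force: [1.7, -0.7, 0.4]
finger_gap: 0.0172
gripper_force: 30.0
```

Call:
{"fn": "apply_moves", "kwargs": {
  "deltas": "0 0 0.5 0 0 0; 0 0 0.5 0 0 0; 0 0 0.5 0 0 0; 0 0 0 0 0 0"
}}

```text
clock: 13.87
eef_pos: [0.4986, 0.1104, 0.2595]
ee_rot: [0.993, -0.122, -0.0, -0.0]
force: [0.9, -0.8, -0.5]
finger_gap: 0.017
gripper_force: 30.0
```

Call:
{"fn": "apply_moves", "kwargs": {
  "deltas": "0 0 0.5 0 0 0; 0 0 0.5 0 0 0; 0 0 0.5 0 0 0; 0 0 0 0 0 0"
}}

```text
clock: 14.2
eef_pos: [0.4986, 0.1103, 0.258]
ee_rot: [0.993, -0.122, -0.0, -0.0]
force: [0.8, -1.6, 0.5]
finger_gap: 0.0172
gripper_force: 30.0
```

Call:
{"fn": "apply_moves", "kwargs": {
  "deltas": "0 0 0.5 0 0 0; 0 0 0.5 0 0 0; 0 0 0 0 0 0"
}}

```text
clock: 14.45
eef_pos: [0.4986, 0.1104, 0.257]
ee_rot: [0.993, -0.122, -0.0, -0.0]
force: [0.7, -1.2, -0.2]
finger_gap: 0.0171
gripper_force: 30.0
```

Call:
{"fn": "apply_moves", "kwargs": {
  "deltas": "0 0 0.5 0 0 0; 0 0 0 0 0 0"
}}

```text
clock: 14.62
eef_pos: [0.4986, 0.1104, 0.2565]
ee_rot: [0.993, -0.122, -0.0, -0.0]
force: [1.0, -1.7, -0.1]
finger_gap: 0.017
gripper_force: 30.0
```

Call:
{"fn": "apply_moves", "kwargs": {
  "deltas": "0 0 0.5 0 0 0; 0 0 0 0 0 0"
}}

```text
clock: 14.78
eef_pos: [0.4986, 0.1104, 0.2561]
ee_rot: [0.993, -0.122, -0.0, -0.0]
force: [1.9, -1.2, 1.2]
finger_gap: 0.0171
gripper_force: 30.0
```

Call:
{"fn": "apply_moves", "kwargs": {
  "deltas": "0 0 0.5 0 0 0; 0 0 0 0 0 0"
}}

```text
clock: 14.95
eef_pos: [0.4987, 0.1104, 0.2558]
ee_rot: [0.993, -0.122, 0.0, -0.0]
force: [0.1, -1.0, 2.7]
finger_gap: 0.0176
gripper_force: 30.0
```

Call:
{"fn": "apply_moves", "kwargs": {
  "deltas": "0 0 0.5 0 0 0; 0 0 0 0 0 0"
}}

```text
clock: 15.12
eef_pos: [0.4987, 0.1104, 0.2557]
ee_rot: [0.993, -0.122, 0.0, -0.0]
force: [-1.1, -0.8, 8.1]
finger_gap: 0.017
gripper_force: 30.0
```

Call:
{"fn": "apply_moves", "kwargs": {
  "deltas": "0 0 0.5 0 0 0; 0 0 0 0 0 0"
}}

```text
clock: 15.28
eef_pos: [0.4987, 0.1104, 0.2557]
ee_rot: [0.993, -0.122, 0.001, -0.0]
force: [-2.1, -0.7, 11.8]
finger_gap: 0.017
gripper_force: 30.0
```

Call:
{"fn": "apply_moves", "kwargs": {
  "deltas": "0 0 -0.9 0 0 0; 0 0 0 0 0 0"
}}

```text
clock: 15.45
eef_pos: [0.4987, 0.1104, 0.2558]
ee_rot: [0.993, -0.122, 0.0, -0.0]
force: [-1.8, -0.7, 6.3]
finger_gap: 0.0169
gripper_force: 30.0
```

Call:
{"fn": "apply_moves", "kwargs": {
  "deltas": "0 0 0 0 0 0; 0 0 0 0 0 0; 0 0 0 0 0 0; 0 0 0 0 0 0; 0 0 0 0 0 0",
  "gripper": 38
}}

```text
clock: 15.87
eef_pos: [0.4985, 0.1104, 0.2553]
ee_rot: [0.993, -0.122, -0.0, 0.0]
force: [0.1, 1.0, -0.1]
finger_gap: 0.0381
gripper_force: 0.0
```

Call:
{"fn": "apply_moves", "kwargs": {
  "deltas": "0 0 -2 0 0 0; 0 0 -6 0 0 0; 0 0 -10 0 0 0; 0 0 -15 0 0 0; 0 0 -20 0 0 0; 0 0 -20 0 0 0; 0 0 -20 0 0 0; -15 0 -15 0 0 0; -25 0 0 0 0 0; -25 0 0 0 0 0; -25 0 0 0 0 0; -25 0 0 0 0 0; -15 0 0 0 0 0; 0 0 0 0 0 0; 0 0 0 0 0 0"
}}

```text
clock: 17.12
eef_pos: [0.3725, 0.1419, 0.3645]
ee_rot: [0.993, -0.122, 0.001, -0.0]
force: [0.6, 0.9, 0.5]
finger_gap: 0.0376
gripper_force: 0.0
```

```bash
python3 - <<'E'
from h import *
c=cap('side'); ims=[cv2.resize(c['color'][190:290,255:355],None,fx=3.9,fy=3.9,interpolation=2)]
t=cap('top'); ims.append(cv2.resize(t['color'][190:290,270:370],None,fx=3.9,fy=3.9,interpolation=2))
cv2.imwrite('pics/a5.png',np.hstack(ims))
s0=np.load('side0.npz')
E
```

```text
(no output)
```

View pics/a5.png

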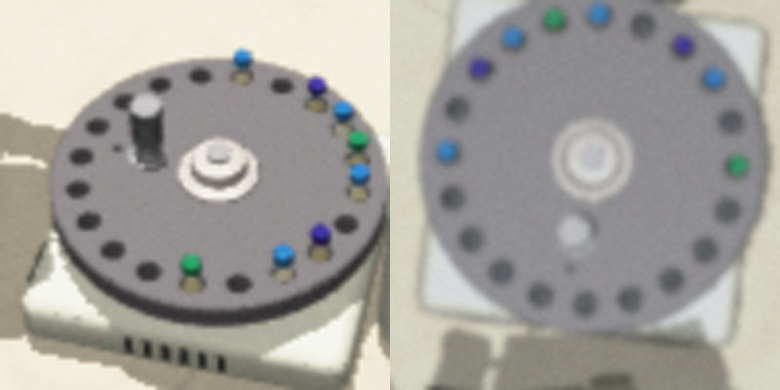

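The pin stands upright at side crop (147,130) with its head down on the bushing flange, and the gripper is clear. The hard stop came 13 mm below the plate contact, as it should.

```bash
python3 -c "
from h import *
print(close_job())"
```

```text
the job is handed in; nothing more can be done
None
```

The index pin is fully home in the carousel bushing, through a drive-plate hole found after turning about 32°. The gripper let go and is clear, the highest force I read was about 12 N, and the job was handed in at about 17 s; no verdict came back.

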